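# Line up the quarter-turn fastener and hold the finisher's access panel home

## Robot

A 7-joint arm with a two-finger parallel gripper is mounted at the origin on the work surface. World frame = base frame: x ahead of the robot, y to its left, z up, the work surface at z = 0. Lengths are in m, angles in rad, forces in N, time in s.
With the tool pointing down it reaches from about 0.4 to 0.85 m from the base axis. Payload 10.4 kg.
Tool frame: the origin (TCP) lies on the centre line of the jaws, within the pads' length; the fingertips stand ahead of it and the grasp point (between the pads) lies 11 mm behind it (env.finger_overhang is the z of the fingertips in the tool frame, in m); z points along the fingers, y is the line along which they close (so a half turn about z gives the same grasp; the last joint's range is limited). The gripper opens to 85 mm and grips with 20 to 120 N. Pads are 22 mm wide; open, the fingers measure 114 mm over their backs; the gripper's body (76 mm by 85 mm) begins 54 mm behind the grasp point. The pads swing forward as they close: fully open they stand 13 mm farther back than shut.
Start: joints at [1.276, 0.332, -0.065, 1.46, 0.022, 1.35, -0.088], TCP at [0.168, -0.602, 0.216] pointing down, gripper open.
Joint ranges: [-2.6, 2.6], [-0.5, 2.12], [-1.47, 1.34], [0.16, 2.42], [-1.27, 4.41], [0.06, 2.06], [-2.6, 2.6]. Speed limits (rad/s): [2.22, 2.22, 2.79, 2.79, 3.14, 3.14, 3.14].

## Interface

Orientations are given as a unit quaternion [x, y, z, w].
In Python, from plant import env, viewer, ticket gives the robot as it stands.
- The arm moves only by the shell command python3 -m inch FILE, which reads ROWS from the file FILE. ROWS is a JSON list of rows, 1 to 20 of them, each an object with the fields aperture (the finger opening in m), trans (a list: dx, dy, dz in shares of the most that a row can go, 1 being 62.5 mm), rotvec (a list: a rotation vector rx, ry, rz in parts of the range, where 1.0 means pi rad); a field left out counts as zero (the opening has to be given); each row shifts and turns the commanded pose from where the row before left it, along the tool's axes as they then stand; what a row does not reach is not made up. A row lasts 1/8 s, in which the tool goes at most 0.0625 m and 0.188 rad, less where a joint would pass 70% of its speed; a pose out of reach is approached as far as the arm can. The fingers move at their own pace and stop on an object; the grip force is fixed at half the most. Time passes only in rows, so rows that do not move let the fingers close. It prints the time, the measured TCP pose, the force, the opening and the grip force at its end. No shift or turn number may pass 1 either way. Input that does not fit is refused with a message, and nothing moves.
- env.get_obs(): the state, without advancing time (a new reading comes with each control period).
- viewer.grab_frame(name): name is "scene" or "top"; returns the picture (384x512x3 uint8, red, green, blue); there is no depth.
- viewer.camera_params(name): a dict with "mtx" (3x3 intrinsics, pixels), "R" (3x3) and "t" (3): a world point X has camera coordinates R X + t. Camera axes: x right, y down, z forward; pixel columns grow to the right and rows downward; lengths in m; the calibration is good to about 2 mm. A picture is of the moment at which its call begins. camera_params takes no time and is no camera call.
- ticket.sign_off(): hands the job in; it is judged then, once.
The state is a dict: "t": time; "joints": joint angles; "qvel": joint speeds; "tau": joint torques, N m; "tool_pos": TCP position; "ee_rot": TCP orientation; "wrist_force": force on the tool from outside, world axes, zero at the start; "torque": the same for the moment, N m; "opening": finger opening in m; "gripper_force": force on a finger pad.
Only numpy, scipy, OpenCV 4.12 (cv2) and the standard library are available. Lean on these libraries where they do the work, as an engineer would, in place of code of your own. Each camera call takes 0.05 s, during which the arm holds its last target. There are 200 camera calls.

## Task

On the shoe-repair bench finisher, turn the wing fastener of the sprung access panel clockwise until it meets its stop and its slot lines up with the two index ribs on the panel; then push the panel down until it seats firmly, flush with the lip of the housing, and finish while still holding it pressed down there with the gripper. Leave the jar, spray can, brush and shoe around the machine where they are.

Things in the scene. Friction and masses are not known exactly. Their poses are not given: they have to be found in the camera images.
- machine: The bench finisher, fixed: blue housing 200 (its x) by 260 (its y) by 120 mm high, open at the top. Beyond each y end, a wheel of 150 mm diameter on a spindle 85 mm above the bench, reaching 192 mm from the middle. Origin under its middle, on the bench; x points to the back, z up.
- lip (a point): Middle of the lip's top edge at the housing's front (-x), 120 mm above the bench. The lip is 9 mm wide and runs round the open top; the panel drops inside it.
- panel: Access panel: bare aluminium plate, 178 (x) by 238 (y) by 6 mm. Origin at the middle of its TOP face, axes as the machine's. It slides only straight up and down. Springs hold it 9 mm proud of the lip (top at 129 mm). Pushing needs about 5 N at first, 12 N at the bottom (2 N more or less by its weight), where a rigid ledge stops it flush with the lip. Let go, it springs up.
- fastener: Quarter-turn wing fastener on the panel, 40 mm from its middle to +y; rides up and down with it. Origin on its turning axis at the panel's top face; z up, x along the wing. Dark disc 44 mm across, 5 mm high; on it an upright steel wing 44 mm long (x), 12 mm thick (y), its top 30 mm above the panel, a dark slot along that top. Friction about 0.06 N m; it stays where left.
- slot (a point): Middle of the slot on the wing's top, on the turning axis; axes as the fastener's. At the start wing and slot stand 0.7 to 1.4 rad counter-clockwise (seen from above) of the ribs. Turned clockwise by that, they lie along the panel's x, in line with the ribs, against a rigid stop (other stop: 1.5 rad counter-clockwise).
- rib (a point): Middle of the front one of two flat steel index ribs on the panel (22 by 5 mm, 2 mm high), 44 mm before (-x) and behind (+x) the fastener's axis, both along the panel's x. While the fastener is over about 0.16 rad out of line with them, its cross bar under the panel blocks the panel after about 2 mm of travel.
- jar: Glass jar of cream, 56 mm diameter, 55 mm high, loose on the bench before the machine (towards the robot); origin under its middle.
- spray_can: White spray can, 52 mm diameter, 150 mm high, loose on the bench before the machine; origin under its middle.
- brush: Wooden shoe brush, 50 by 150 by 45 mm high, long along its y, loose on the bench before the machine, bristles down; origin under its middle.
- shoe: Brown leather shoe with a black sole, about 270 mm long (its y, toe to +y) and 110 mm high, loose on the bench behind the machine; origin at its sole's middle.

How it is judged:
By the outcome, as a careful person would: the job done as asked, in the order asked, and still so for the second after the job is handed in, while the arm keeps its last pose, push and grip.
It also fails if it takes over 32 s, if anything falls off the work surface, if the arm or the gripper's body presses on something with over 40 N, if the wrist force passes 120 N, or if a joint passes its speed limit or range.

## Working session

There is one attempt and no reset: what is moved stays moved. The work goes in short steps, Python scripts to look and compute and a shell command to move; the robot and the scene stay as the last step left them, time stands still between calls to the robot, and variables do not carry over. Pictures are saved under pics/ and viewed, at most 10 in all, crops included, and the job is handed in when it is done.

```bash
ls; mkdir -p pics
python3 - <<'E'
from plant import env, viewer, ticket
import cv2
for n in("scene","top"):
    im=viewer.grab_frame(n); cv2.imwrite(f"pics/{n}0.png",im[:,:,::-1])
    print(viewer.camera_params(n))
print(env.get_obs(), env.finger_overhang)
E
```

```text
pics
{'mtx': array([[358.48563882,   0.        , 256.89854123],
       [  0.        , 358.48563882, 189.56239622],
       [  0.        ,   0.        ,   1.        ]]), 'R': array([[-0.55257541,  0.83344872, -0.00486316],
       [ 0.57352448,  0.37599927, -0.72780095],
       [-0.60475622, -0.40495405, -0.68577119]]), 't': array([ 0.29741445, -0.2654529 ,  1.27523024])}
{'mtx': array([[355.11209997,   0.        , 252.56757832],
       [  0.        , 355.11209997, 185.24887283],
       [  0.        ,   0.        ,   1.        ]]), 'R': array([[ 0.12488655, -0.99217003, -0.00140441],
       [-0.96887789, -0.12164956, -0.21558531],
       [ 0.21372643,  0.02828441, -0.976484  ]]), 't': array([-0.04569292,  0.5690584 ,  0.81850717])}
{'t': 0.1, 'joints': array([ 1.27640577,  0.33282924, -0.06471695,  1.46085542,  0.02158947,
        1.34991788, -0.08851958]), 'qvel': array([ 0.0004364 , -0.00019317, -0.00113135, -0.00379081,  0.00071245,
        0.00024948, -0.00078117]), 'tau': array([ 2.19296955e-03, -6.26753497e+01,  4.98069031e-02, -3.92429674e+01,
        1.65349455e-02,  6.94415619e-03, -9.44895532e-05]), 'tool_pos': array([ 0.16769704, -0.60170527,  0.21538362]), 'ee_rot': array([ 9.90779322e-01,  1.35483955e-01, -1.10805384e-04, -6.48031672e-04]), 'wrist_force': array([-0.36027186,  0.23552728, -0.22554122]), 'torque': array([-0.02614281, -0.02513661,  0.02495939]), 'gripper_force': 0.0, 'opening': 0.08531001132372716} 0.008
```

View pics/scene0.png

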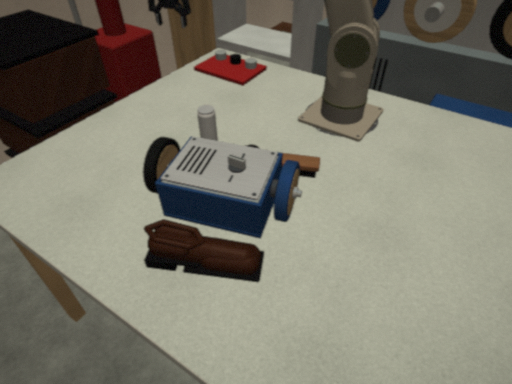

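View pics/top0.png

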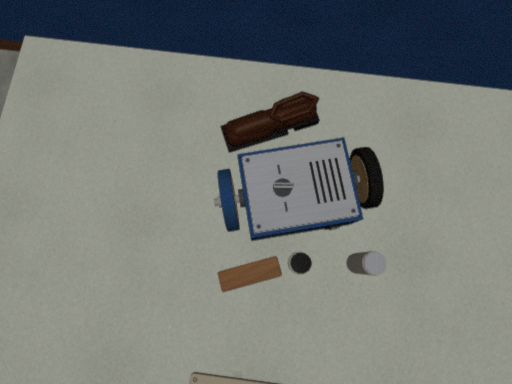

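The scene view shows the machine with the panel around (225,165) and the wing near (237,162). In the top view the fastener is near (283,187), with ribs near (279,169) and (286,207). I'll enlarge both views to get exact pixels.

Run:
```python
import cv2,numpy as np
a=cv2.imread("pics/top0.png")[130:245,230:370]; b=cv2.imread("pics/scene0.png")[130:235,155:305]
a=cv2.resize(a,None,fx=5.6,fy=5.2,interpolation=cv2.INTER_CUBIC) if 0 else cv2.resize(a,None,fx=5,fy=5,interpolation=cv2.INTER_CUBIC)
b=cv2.resize(b,None,fx=5,fy=5,interpolation=cv2.INTER_CUBIC)
cv2.imwrite("pics/topc.png",a);cv2.imwrite("pics/scenec.png",b)
```

```text
(no output)
```

View pics/topc.png

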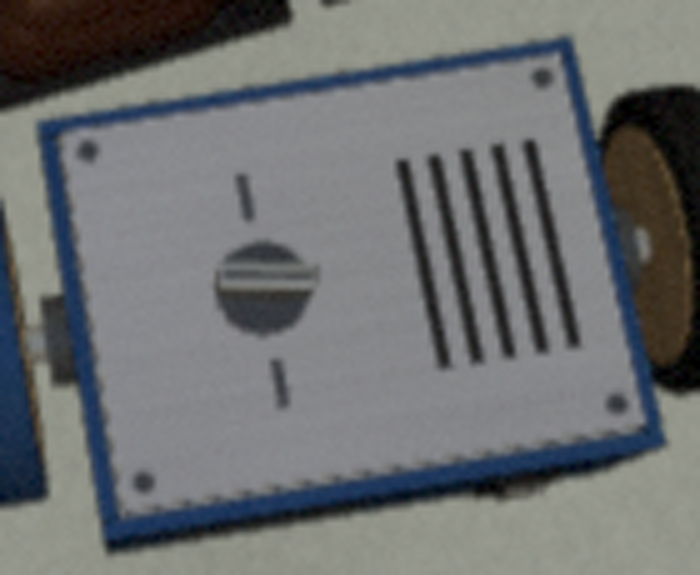

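View pics/scenec.png

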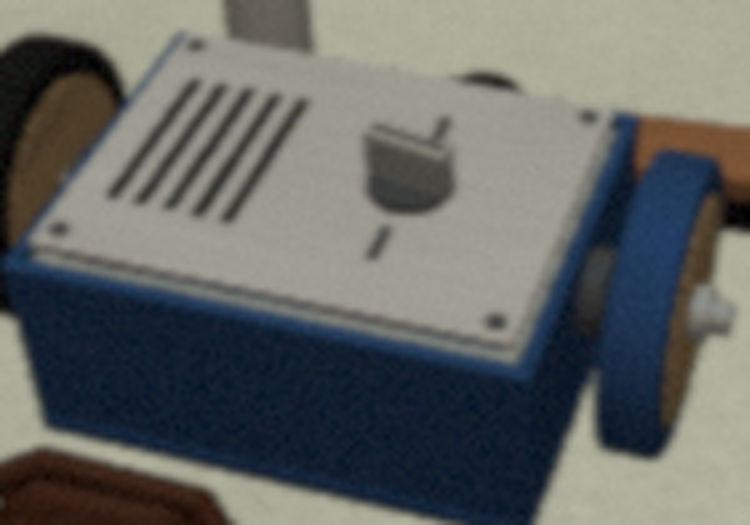

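In the top crop the slot runs (222,270)–(316,274) and the ribs are at (245,197) and (280,384). In the scene crop the slot runs (372,127)–(450,152) and the ribs are at (442,129) front and (377,243) rear. Now to triangulate.

```bash
cat > h.py <<'E'
from plant import env, viewer, ticket
import numpy as np, cv2
from scipy.spatial.transform import Rotation as Ro
P={n:(lambda c:c["mtx"]@np.c_[c["R"],c["t"]])(viewer.camera_params(n)) for n in("scene","top")}
def tri(a,b): # crop pix top, scene -> world
    a=(np.array(a,float)+.5)/5-.5+[230,130]; b=(np.array(b,float)+.5)/5-.5+[155,130]
    X=cv2.triangulatePoints(P["top"],P["scene"],a.reshape(2,1),b.reshape(2,1))[:,0]; X=X[:3]/X[3]
    e=[np.round((lambda q:q[:2]/q[2])(P[n]@np.r_[X,1])-p,1) for n,p in(("top",a),("scene",b))]
    return X,e
def proj_z(a,z,n="top"): # full pix, height -> world xy
    M=P[n]; H=np.c_[M[:,0],M[:,1],M[:,2]*z+M[:,3]]; w=np.linalg.solve(H,[*a,1]); return w[:2]/w[2]
def pix(X,n): q=P[n]@np.r_[X,1]; return q[:2]/q[2]
E
python3 - <<'E'
from h import *
np.set_printoptions(precision=4,suppress=True)
pts=dict(s_pp=((87,151),(495,321)),s_pm=((542,77),(59,229)),s_mm=((617,404),(195,46)),s_mp=((143,482),(589,117)),
 ribR=((245,197),(377,243)),ribF=((280,384),(442,129)),slot=((269,273),(411,139.5)))
W={}
for k,(a,b) in pts.items():
    W[k],e=tri(a,b); print(k,W[k],e)
c=(W["s_pp"]+W["s_pm"]+W["s_mm"]+W["s_mp"])/4; print("centre",c)
for p,q in (("s_mm","s_pm"),("s_mp","s_pp"),("ribF","ribR"),("s_pm","s_pp"),("s_mm","s_mp")):
    d=W[q]-W[p]; print(p,q,np.linalg.norm(d),np.arctan2(d[1],d[0]))
print("ribmid",(W["ribF"]+W["ribR"])/2)
# slot ends at slot height
f=lambda u:(np.array(u)+.5)/5-.5+[230,130]
A=proj_z(f((222,270)),.159);B=proj_z(f((316,274)),.159);d=A-B;print("slot ends",A,B,np.arctan2(d[1],d[0]))
f2=lambda u:(np.array(u)+.5)/5-.5+[155,130]
A=proj_z(f2((372,127)),.159,"scene");B=proj_z(f2((450,152)),.159,"scene");d=B-A;print("slot ends scene",A,B,np.arctan2(d[1],d[0]))
o=env.get_obs();R=Ro.from_quat(o["ee_rot"]);print(R.as_matrix())
E
```

```text
s_pp [0.6145 0.0434 0.1289] [array([ 0.3, -0.1]), array([0.3, 0. ])]
s_pm [ 0.6763 -0.1629  0.1298] [array([ 0.1, -0. ]), array([0.1, 0. ])]
s_mm [ 0.5267 -0.2084  0.128 ] [array([ 0.2, -0.1]), array([0.1, 0. ])]
s_mp [ 0.465  -0.0005  0.1284] [array([ 0.1, -0. ]), array([0.1, 0. ])]
ribR [ 0.6016 -0.0317  0.1292] [array([ 0.3, -0.1]), array([0.3, 0. ])]
ribF [ 0.516  -0.056   0.1304] [array([-0.1,  0.1]), array([-0.1, -0. ])]
slot [ 0.5595 -0.0433  0.158 ] [array([-0.5,  0.2]), array([-0.5, -0.1])]
centre [ 0.5707 -0.0821  0.1288]
s_mm s_pm 0.15634620397486215 0.2950024440449911
s_mp s_pp 0.15584161254235615 0.2861399588917567
ribF ribR 0.08892582419051269 0.2766730325741922
s_pm s_pp 0.21541351199157555 1.861586555523471
s_mm s_mp 0.2167959756808985 1.8592979298366203
ribmid [ 0.5588 -0.0439  0.1298]
slot ends [ 0.5587 -0.0235] [ 0.562  -0.0648] 1.652070162240993
slot ends scene [ 0.5625 -0.0625] [ 0.5577 -0.0206] 1.6833040135886932
[[ 0.9633  0.2685 -0.0004]
 [ 0.2685 -0.9633  0.0013]
 [-0.     -0.0013 -1.    ]]
```

Units first: shifts go in shares of 62.5 mm and turns go in shares of pi rad. So 0.0439 m is 0.7024, -0.036 m is -0.576, -0.174 rad / 3.1416 = -0.0554.

```bash
echo '[{"aperture":0.035, "trans":[0.7024, -0.576, 0]}, {"aperture":0.035, "trans":[0.7024, -0.576, 0]}, {"aperture":0.035, "trans":[0.7024, -0.576, 0]}, {"aperture":0.035, "trans":[0.7024, -0.576, 0]}, {"aperture":0.035, "trans":[0.7024, -0.576, 0]}, {"aperture":0.035, "trans":[0.7024, -0.576, 0]}, {"aperture":0.035, "trans":[0.7024, -0.576, 0]}, {"aperture":0.035, "trans":[0.7024, -0.576, 0]}, {"aperture":0.035, "trans":[0.7024, -0.576, 0]}, {"aperture":0.035, "trans":[0.7024, -0.576, 0]}, {"aperture":0.035, "trans":[0.7024, -0.576, 0]}, {"aperture":0.035, "trans":[0.7024, -0.576, 0]}, {"aperture":0.035, "rotvec":[0, 0, -0.0554]}, {"aperture":0.035, "rotvec":[0, 0, -0.0554]}, {"aperture":0.035, "rotvec":[0, 0, -0.0554]}, {"aperture":0.035, "rotvec":[0, 0, -0.0554]}, {"aperture":0.035, "rotvec":[0, 0, -0.0554]}, {"aperture":0.035, "rotvec":[0, 0, -0.0554]}, {"aperture":0.035, "rotvec":[0, 0, -0.0554]}, {"aperture":0.035, "rotvec":[0, 0, -0.0554]}]' > m.json && python3 -m inch m.json
cat >> h.py <<'E'
def st(target=None):
    np.set_printoptions(precision=4,suppress=True)
    o=env.get_obs();R=Ro.from_quat(o["ee_rot"]).as_matrix()
    print("t",o["t"],"pos",o["tool_pos"],"yaw",np.arctan2(R[1,0],R[0,0]),"z",R[:,2],"F",o["wrist_force"],"M",o["torque"],"open",o["opening"],o["gripper_force"],"j",o["joints"])
    if target is not None: print("tool delta",R.T@(np.array(target)-o["tool_pos"]))
E
python3 -c "
from h import *
st([.5592,-.0438,.146])"
```

```text
t: 2.6
tool_pos: [0.5591, -0.0446, 0.2158]
ee_rot: [0.671, 0.741, -0.0, -0.0]
wrist_force: [-0.4, 0.9, 0.2]
opening: 0.0351
gripper_force: 0.0
t 2.6 pos [ 0.5591 -0.0446  0.2158] yaw 1.669457307332432 z [-0.0007 -0.     -1.    ] F [-0.402   0.864   0.1923] M [-0.0388  0.0569 -0.0058] open 0.03511518816602895 0.0 j [ 0.6554  0.2796 -0.7796  1.6018  0.2005  1.3435 -0.0516]
tool delta [0.0008 0.0003 0.0698]
```

Converted, 0.02 m is 0.32, 0.01 m is 0.16.

```bash
echo '[{"aperture":0.035, "trans":[0.0128, 0, 0.32]}, {"aperture":0.035, "trans":[0, 0, 0.32]}, {"aperture":0.035, "trans":[0, 0, 0.16]}, {"aperture":0.035, "trans":[0, 0, 0.08]}, {"aperture":0.035, "trans":[0, 0, 0.08]}, {"aperture":0.035, "trans":[0, 0, 0.08]}, {"aperture":0.035, "trans":[0, 0, 0.048]}, {"aperture":0.035}]' > m.json && python3 -m inch m.json
python3 -c "
from h import *
st([.5592,-.0438,.146])
a=viewer.grab_frame('scene')[110:230,170:310,::-1];b=viewer.grab_frame('top')[120:240,220:360,::-1]
cv2.imwrite('pics/g1.png',cv2.resize(np.hstack([a,b]),(800,343),interpolation=cv2.INTER_CUBIC))"
```

```text
t: 3.6
tool_pos: [0.5591, -0.0437, 0.148]
ee_rot: [0.673, 0.739, -0.0, -0.0]
wrist_force: [-0.6, 0.2, 0.6]
opening: 0.0352
gripper_force: 0.0
t 3.6 pos [ 0.5591 -0.0437  0.148 ] yaw 1.6637974091223822 z [-0.0002 -0.0001 -1.    ] F [-0.559   0.1954  0.6189] M [ 0.0274 -0.0046 -0.0224] open 0.03516132118913391 0.0 j [ 0.6382  0.3345 -0.7653  1.6901  0.245   1.2161 -0.0923]
tool delta [-0.0001  0.      0.002 ]
```

View pics/g1.png

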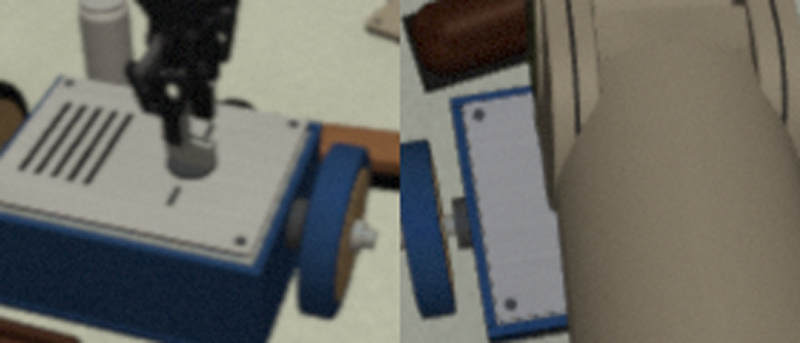

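The scene view shows the fingers straddling the wing near (195,135), and the arm hides the wing in the top view. Force is near zero, so I'll close.

Converted, 0.001 m is 0.016.

```bash
echo '[{"aperture":0.035, "trans":[0, 0, 0.016]}, {"aperture":0}, {"aperture":0}, {"aperture":0}, {"aperture":0}]' > m.json && python3 -m inch m.json
python3 -c "
from h import *
st()"
```

```text
t: 4.32
tool_pos: [0.5593, -0.0437, 0.1471]
ee_rot: [0.673, 0.739, -0.0, 0.0]
wrist_force: [0.5, -0.1, -0.9]
opening: 0.0002
gripper_force: 0.0
t 4.325 pos [ 0.5593 -0.0437  0.1471] yaw 1.663814159741587 z [ 0.0001 -0.0001 -1.    ] F [ 0.5412 -0.0872 -0.85  ] M [ 0.0578 -0.0103  0.0419] open 0.00015835932856173176 0.0 j [ 0.6379  0.3353 -0.7651  1.6911  0.2458  1.2142 -0.0929]
```

```bash
python3 -c "
from h import *
a=viewer.grab_frame('scene')[110:200,190:290,::-1]
cv2.imwrite('pics/g2.png',cv2.resize(a,(660,594),interpolation=cv2.INTER_CUBIC))
for n in('scene',):
  print(pix([.5593,-.0437,.147],n),pix([.5593,-.0437,.139],n),pix([.5593,-.0437,.129],n),pix([.5593,-.0437,.159],n))"
```

```text
[236.420142   160.97242205] [236.56710522 163.58376946] [236.74819142 166.80143828] [236.19612181 156.9918715 ]
```

View pics/g2.png

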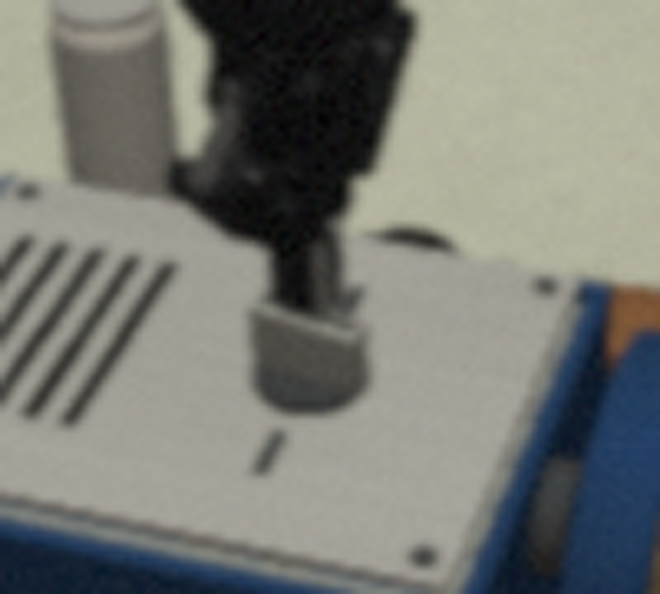

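The fingers closed to zero. In the picture their visible tips end right at the wing's top middle, around crop (306,311), so they are either above the wing or hidden behind it. I'll lift them clear of the wing and measure where the tips really are.

Converted, -0.02 m is -0.32.

```bash
echo '[{"aperture":0, "trans":[0, 0, -0.32]}, {"aperture":0, "trans":[0, 0, -0.32]}, {"aperture":0}]' > m.json && python3 -m inch m.json | head -2
python3 -c "
from h import *
st()
p=env.get_obs()['tool_pos']
for dz in(-.019,-.008,0,.008,.012,.02,.03): print(dz,pix(p-[0,0,dz],'scene'))
im=viewer.grab_frame('scene');cv2.imwrite('pics/g3full.png',im[:,:,::-1]);g=cv2.cvtColor(im,cv2.COLOR_RGB2GRAY)
print('cols 226..248');
for r in range(136,168): print(r,*g[r,226:249])"
```

```text
t: 4.75
tool_pos: [0.5605, -0.0436, 0.1899]
t 4.75 pos [ 0.5605 -0.0436  0.1899] yaw 1.6637479789545708 z [ 0.0041 -0.0008 -1.    ] F [-0.0766 -0.0399 -0.3083] M [-0.0249 -0.0368 -0.0234] open 0.00023575748048394412 0.0 j [ 0.6493  0.2977 -0.7757  1.6384  0.2167  1.2898 -0.0712]
-0.019 [234.9265 139.8604]
-0.008 [235.1525 143.8264]
0 [235.3143 146.6651]
0.008 [235.4739 149.4663]
0.012 [235.5529 150.853 ]
0.02 [235.7094 153.5992]
0.03 [235.9022 156.9817]
cols 226..248
136 176 173 165 123 67 27 23 23 17 28 50 63 62 61 96 147 172 178 178 179 179 176 178
137 175 173 164 123 68 28 19 15 12 25 48 61 61 58 92 145 171 177 176 177 178 177 178
138 176 175 163 127 67 23 14 17 20 29 42 61 62 59 92 146 171 176 177 176 177 177 177
139 178 177 168 128 70 31 24 24 17 22 43 60 60 56 91 144 171 178 176 179 177 179 177
140 177 174 167 140 88 43 29 23 18 23 41 57 60 63 96 145 171 177 176 176 179 179 177
141 175 173 174 159 122 75 46 29 21 26 43 56 66 82 122 154 174 176 177 175 177 178 177
142 167 169 170 167 149 118 93 66 51 49 54 69 87 120 149 170 177 176 177 179 178 176 177
143 161 162 164 163 157 146
[... 1533 characters left out ...]
8 118 126 127 125 120 106 102 112 129 137 149 155 159
160 153 132 99 80 72 75 76 77 79 86 89 97 106 119 129 125 126 126 119 128 146 157 160
161 153 134 99 77 77 73 73 76 76 79 76 77 86 91 98 109 115 113 105 121 144 158 159
162 154 137 105 79 72 73 73 75 77 77 77 75 76 79 80 85 91 91 91 117 147 158 162
163 155 141 111 83 73 75 76 73 75 74 75 74 77 75 79 77 78 78 86 117 147 156 160
164 158 145 113 84 72 72 73 76 73 76 74 75 75 75 76 78 76 77 81 109 142 160 162
165 154 139 109 77 68 70 71 76 72 77 75 76 72 75 75 76 77 75 78 103 140 156 161
166 154 137 105 73 66 66 65 69 70 73 75 72 75 75 78 74 77 76 78 99 136 155 159
167 156 139 103 71 63 64 61 64 65 66 64 69 70 73 73 73 74 77 76 95 134 155 160
```

The closed tips end at about row 143, column 235. That is about 11 mm above the reported TCP, not 8 mm below it, so they closed just over the wing. I'll reopen and descend further, watching the force.

Converted, 0.02 m is 0.32, 0.015 m is 0.24.

```bash
echo '[{"aperture":0.035}, {"aperture":0.035, "trans":[0, 0, 0.32]}, {"aperture":0.035, "trans":[0, 0, 0.24]}, {"aperture":0.035, "trans":[0, 0, 0.08]}, {"aperture":0.035, "trans":[0, 0, 0.08]}, {"aperture":0.035, "trans":[0, 0, 0.064]}, {"aperture":0.035, "trans":[0, 0, 0.048]}, {"aperture":0.035}]' > m.json && python3 -m inch m.json|tail -5
python3 -c "
from h import *
st([.5592,-.0438,.130])"
```

```text
tool_pos: [0.5592, -0.0437, 0.135]
ee_rot: [0.673, 0.739, -0.0, 0.0]
wrist_force: [0.4, -0.1, -0.2]
opening: 0.0349
gripper_force: 0.0
t 5.8 pos [ 0.5592 -0.0437  0.135 ] yaw 1.663785633506524 z [-0.     -0.0001 -1.    ] F [ 0.3694 -0.0649 -0.1865] M [ 0.0152 -0.0116  0.0062] open 0.034859506425179224 0.0 j [ 0.6341  0.3473 -0.7616  1.7047  0.2557  1.1922 -0.1002]
tool delta [-0.0001 -0.      0.005 ]
```

Converted, 0.002 m is 0.032.

```bash
echo '[{"aperture":0.035, "trans":[0, 0, 0.032]}, {"aperture":0.035, "trans":[0, 0, 0.032]}, {"aperture":0.035}]' > m.json && python3 -m inch m.json|tail -5
echo '[{"aperture":0}, {"aperture":0}, {"aperture":0}, {"aperture":0}]' > m.json && python3 -m inch m.json
python3 -c "
from h import *
st([.5592,-.0438,.130])"
```

```text
tool_pos: [0.5591, -0.0437, 0.131]
ee_rot: [0.673, 0.739, -0.0, -0.0]
wrist_force: [-1.2, 0.1, 0.2]
opening: 0.0349
gripper_force: 0.0
t: 6.68
tool_pos: [0.559, -0.0438, 0.1314]
ee_rot: [0.673, 0.739, -0.0, -0.0]
wrist_force: [-4.8, 0.0, 5.6]
opening: 0.0101
gripper_force: 62.3
t 6.675 pos [ 0.559  -0.0438  0.1314] yaw 1.6637898178278332 z [-0.0004 -0.0004 -1.    ] F [-4.7652  0.0133  5.6121] M [-0.0675  0.9415  0.0113] open 0.010070863523929044 62.30652093887329 j [ 0.6328  0.3509 -0.7605  1.7089  0.2589  1.1859 -0.1026]
tool delta [-0.0001  0.0002  0.0014]
```

Converted, -0.0005 m is -0.008, 0.17 rad / 3.1416 = 0.0541.

```bash
echo '[{"aperture":0, "trans":[0, 0, -0.008], "rotvec":[0, 0, 0.0318]}, {"aperture":0, "rotvec":[0, 0, 0.0541]}, {"aperture":0, "rotvec":[0, 0, 0.0541]}, {"aperture":0, "rotvec":[0, 0, 0.0541]}, {"aperture":0, "rotvec":[0, 0, 0.0541]}, {"aperture":0, "rotvec":[0, 0, 0.0541]}, {"aperture":0, "rotvec":[0, 0, 0.0541]}, {"aperture":0, "rotvec":[0, 0, 0.0318]}, {"aperture":0}]' > m.json && python3 -m inch m.json|tail -3
python3 -c "
from h import *
st([.5592,-.0438,.130])"
```

```text
wrist_force: [4.5, -2.7, -5.0]
opening: 0.0099
gripper_force: 61.0
t 7.8 pos [ 0.56   -0.0444  0.1315] yaw 0.4436973113350502 z [ 0.0017 -0.0007 -1.    ] F [ 4.476 -2.731 -5.012] M [-0.6097 -1.1351 -0.0714] open 0.009924868326195466 60.997745990753174 j [ 0.4829  0.3101 -0.572   1.7155  0.1815  1.1672 -1.2659]
tool delta [-0.0005 -0.0009  0.0015]
```

Converted, 0.06 rad / 3.1416 = 0.0191.

```bash
for i in 1; do echo '[{"aperture":0, "rotvec":[0, 0, 0.0191]}, {"aperture":0, "rotvec":[0, 0, 0.0191]}, {"aperture":0}]' > m.json && python3 -m inch m.json >/dev/null; done; python3 -c "
from h import *
st()"; echo '[{"aperture":0, "rotvec":[0, 0, 0.0095]}, {"aperture":0, "rotvec":[0, 0, 0.0064]}, {"aperture":0}]' > m.json && python3 -m inch m.json >/dev/null;python3 -c "
from h import *
st()"
```

```text
t 8.175 pos [ 0.56   -0.0445  0.1315] yaw 0.32459932988546525 z [ 0.0018 -0.0007 -1.    ] F [ 4.5801 -2.1247 -4.5111] M [-0.6982 -1.1339 -0.0276] open 0.010319373251461135 60.97737193107605 j [ 0.4693  0.3072 -0.5552  1.7162  0.1752  1.166  -1.3802]
t 8.55 pos [ 0.56   -0.0446  0.1315] yaw 0.2755101952114601 z [ 0.0018 -0.0009 -1.    ] F [ 5.5856 -3.3906 -4.9994] M [-0.7483 -1.2079  0.1867] open 0.010341802879379384 60.988081097602844 j [ 0.4636  0.306  -0.5483  1.7165  0.1728  1.1654 -1.4275]
```

Converted, 0.02 rad / 3.1416 = 0.0064.

```bash
echo '[{"aperture":0, "rotvec":[0, 0, 0.0064]}, {"aperture":0, "rotvec":[0, 0, 0.0032]}, {"aperture":0}]' > m.json && python3 -m inch m.json >/dev/null; python3 -c "
from h import *
st()
im=viewer.grab_frame('scene')[110:230,160:310,::-1];cv2.imwrite('pics/g4.png',cv2.resize(im,(750,600),interpolation=cv2.INTER_CUBIC))"
```

```text
t 8.925 pos [ 0.56   -0.0445  0.1315] yaw 0.24654335628103388 z [ 0.0018 -0.0011 -1.    ] F [ 4.5242 -3.4593 -4.6222] M [-0.8322 -1.1474  0.7923] open 0.010330711528110617 61.87593698501587 j [ 0.4602  0.3053 -0.5443  1.7166  0.1716  1.1652 -1.4557]
```

View pics/g4.png

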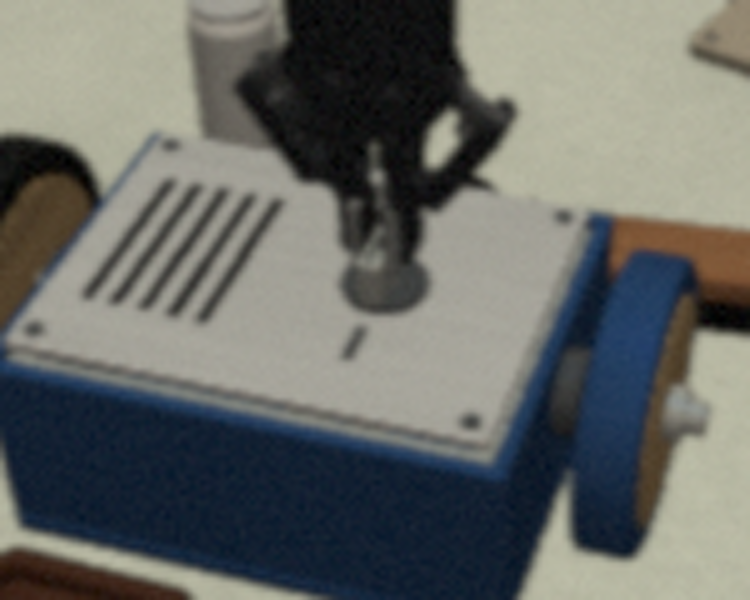

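Torque has risen to 0.8 N m against the stop. The wing, at about crop (385,240), now points along the rear rib at (355,343). I'll ease the torque and push down.

Converted, 0.002 m is 0.032, -0.02 rad / 3.1416 = -0.0064.

```bash
echo '[{"aperture":0, "rotvec":[0, 0, -0.0064]}, {"aperture":0, "trans":[0, 0, 0.032]}, {"aperture":0, "trans":[0, 0, 0.032]}, {"aperture":0, "trans":[0, 0, 0.032]}, {"aperture":0}]' > m.json && python3 -m inch m.json >/dev/null; python3 -c "
from h import *
st()"; echo '[{"aperture":0, "trans":[0, 0, 0.032]}, {"aperture":0, "trans":[0, 0, 0.016]}, {"aperture":0}]' > m.json && python3 -m inch m.json >/dev/null; python3 -c "
from h import *
st()"
```

```text
t 9.6 pos [ 0.5602 -0.0445  0.1268] yaw 0.2653597440412943 z [ 0.0024 -0.0015 -1.    ] F [ 0.0533 -3.5196  9.4166] M [-0.8583  0.1005  0.394 ] open 0.010183861964176338 62.86053657531738 j [ 0.4612  0.3102 -0.5463  1.7217  0.176   1.156  -1.4402]
t 9.975 pos [ 0.5602 -0.0445  0.1241] yaw 0.26532373408911275 z [ 0.0025 -0.0016 -1.    ] F [-1.5002 -4.1385 11.5565] M [-0.8474  0.2887  0.4197] open 0.010545623271205213 63.10670614242554 j [ 0.4605  0.313  -0.5458  1.7246  0.1779  1.1507 -1.4417]
```

Converted, 0.001 m is 0.016.

```bash
for i in 1; do echo '[{"aperture":0, "trans":[0, 0, 0.016]}, {"aperture":0, "trans":[0, 0, 0.016]}, {"aperture":0}]' > m.json && python3 -m inch m.json |grep -E "pos|force"; echo '[{"aperture":0, "trans":[0, 0, 0.016]}, {"aperture":0, "trans":[0, 0, 0.008]}, {"aperture":0}]' > m.json && python3 -m inch m.json|grep -E "pos|force"; done
```

```text
tool_pos: [0.5602, -0.0445, 0.1223]
wrist_force: [-1.8, -3.6, 12.3]
gripper_force: 63.4
tool_pos: [0.5603, -0.0445, 0.1222]
wrist_force: [-8.4, -4.5, 25.1]
gripper_force: 65.0
```

The force jumped to 25 N with no further travel, so the panel is on its ledge. I'll check that it is flush.

Converted, 0.0003 m is 0.0048.

```bash
echo '[{"aperture":0, "trans":[0, 0, 0.0048]}, {"aperture":0}]' > m.json && python3 -m inch m.json|grep -E "pos|force"; python3 -c "
from h import *
st()
im=viewer.grab_frame('scene')[110:230,160:310,::-1];cv2.imwrite('pics/g5.png',cv2.resize(im,(750,600),interpolation=cv2.INTER_CUBIC))
s=np.array([.6145,.0434,.1289]);print([(pix(s-[0,0,d],'scene')-[160,110])*5 for d in(0,.009)])"
```

```text
tool_pos: [0.5603, -0.0445, 0.1221]
wrist_force: [-9.8, -3.9, 27.1]
gripper_force: 65.3
t 10.975 pos [ 0.5603 -0.0445  0.1221] yaw 0.26522799928461976 z [ 0.0031 -0.0023 -1.    ] F [-9.8106 -3.9488 27.0643] M [-0.9114  2.1121  0.4397] open 0.010099988825628767 65.3018867969513 j [ 0.4597  0.3148 -0.5455  1.7269  0.18    1.1464 -1.4436]
[array([469.6651, 419.1213]), array([469.8766, 433.5641])]
```

View pics/g5.png

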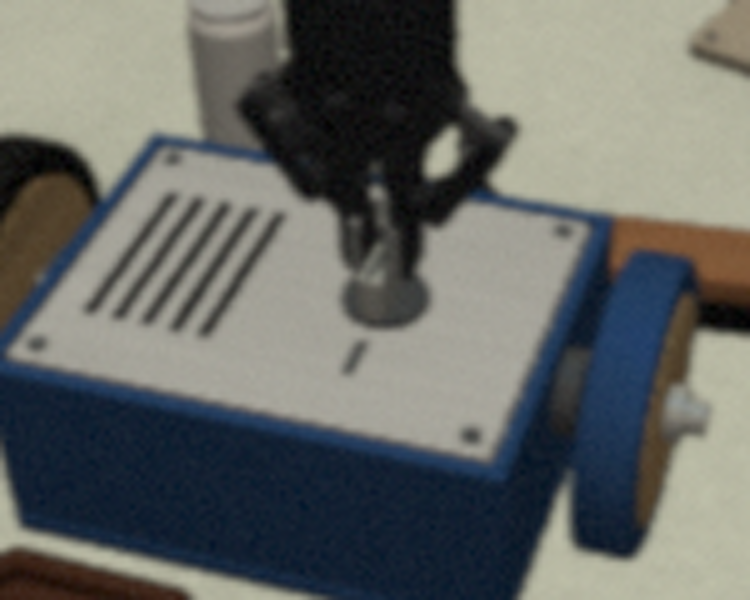

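The panel is flush. Its near screw moved from (470,421) to (470,435), the shift predicted for 9 mm, and the lip shows evenly all round. The push holds at 27 N.

```bash
python3 -c "
from plant import ticket
print(ticket.sign_off())"
```

```text
the job is handed in; nothing more can be done
None
```

I turned the fastener clockwise to its stop, in line with the ribs, then pushed the panel down flush with the lip; I handed the job in at about 11 s with the gripper still holding it at about 27 N, and the arm's path stayed clear of the jar, can, brush and shoe.

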